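# Unlatch the bench guillotine and hold its arm up

### The job

The bench guillotine is locked shut: a spring bolt on the front end of its blade arm sits in the side of the board. Take the red grip at the end of the arm, draw it straight out sideways, away from the board, against its spring until the bolt is clear, then raise the arm by that same grip to about 40 degrees, so that the print can be squared up under it. Finish still gripping it and holding the arm up there, steady, and leave the paperweight and the things around the guillotine where they are.

Things in the scene. Friction and masses are not known exactly. Their poses are not given: they have to be found in the camera images.
- pull_grip: Red round grip, 74 mm long, 28 mm thick (35 mm collars at its ends), sticking out level from the arm's front end over free table, 27 mm clear of the arm. Origin at its centre, 42 mm above the table when shut. y axis: along the grip, towards arm and board; pull to -y. It spins freely about y on its spindle (so x, z mean nothing) and need not turn in the fingers as the arm swings up.
- latch (a joint): How far grip and bolt are drawn out, in m: 0 = home (bolt 10 mm deep in the board's side, arm locked), 0.016 = fully out. The bolt is clear above about 0.010. The spring pulls back with 6 N at 0, 12 N at 0.016. Once the arm has risen 0.08 rad the bolt is above the board and may spring back or stay drawn.
- blade_front (a point): Front end of the blue steel blade arm, which lies alongside the board: point in the arm on the bolt's axis, 73 mm from the grip's centre (bolt home). It swings with the arm: x axis to the hinge (320 mm off, away from the robot), y level towards the board; its z axis leans from vertical by the arm's angle, 0 shut, stop at 1.25 rad. The arm falls shut when let go; 3 to 7 N at the grip raises it.
- bolt_hole (a point): Centre of the bolt's hole in the board's side at the front corner by the grip, 42 mm above the table; fixed. Its x axis points along the shut arm from front to hinge, y from the arm into the board, z up. The arm's hinge axis is parallel to this y and passes x +320 mm, z +13 mm from this point. With arm shut and bolt home the grip's centre is at y -83 mm, x and z 0.
- paperweight_mid (a point): Brass paperweight bar 160 x 28 x 12 mm with a small knob, lying loose on the print on the board (board top 55 mm above the table). Centre of the bar. Leave alone.
- paste_jar_mid (a point): Lidded round porcelain jar, 68 mm wide, 37 mm high, white below and blue above, standing either before the board's front edge or beside the arm, on the grip's side. Point on its axis half-way up. Leave alone.
- seal_mid (a point): Upright stone seal 26 x 26 mm, 71 mm tall, standing either before the board's front edge or beside the arm, on the grip's side. Point half-way up. Leave alone.
- knife_mid (a point): Carving knife about 205 mm long with a dark wooden handle, lying on the table on the grip's side, 22 mm high. Near its middle, where handle meets blade. Leave alone.

How it is judged:
By the outcome, as a careful person would: the job done as asked, in the order asked, and still so for the second after the job is handed in, while the arm keeps its last pose, push and grip.
It also fails if it takes over 38 s, if anything falls off the work surface, if the arm or the gripper's body presses on something with over 40 N, if the wrist force passes 120 N, or if a joint passes its speed limit or range.

### The arm

A 6-joint arm with a two-finger parallel gripper is mounted at the origin on the work surface. World frame = base frame: x ahead of the robot, y to its left, z up, the work surface at z = 0. Lengths are in mm, angles in degrees, forces in N, time in s.
With the tool pointing down it reaches from about 300 to 850 mm from the base axis. Payload 4.2 kg.
Tool frame: the origin (TCP) lies midway between the tips of the shut fingers; the grasp point (between the pads) lies 19 mm behind it (env.grip_depth is the distance from the TCP to the grasp point, in mm); z points along the fingers, y is the line along which they close (so a half turn about z gives the same grasp; the last joint's range is limited). The gripper opens to 91 mm and grips with 3 to 60 N. Pads are 32 mm wide; open, the fingers measure 118 mm over their backs; the gripper's body (76 mm by 178 mm) begins 60 mm behind the grasp point.
Start: joints at [-65.718, 18.312, 89.639, -0, 72.044, -1.146], TCP at [246.896, -519.313, 213.976] pointing down, gripper open.
Joint ranges: [-177.97, 177.97], [-48.28, 115.42], [12.27, 149.76], [-77.06, 257.06], [2.81, 150.46], [-146.56, 146.56]. Speed limits (degrees/s): [147.25, 147.25, 180, 180, 180, 180].

### API

Orientations are given as [roll, pitch, yaw] about the fixed x, y, z axes, in that order (R = Rz(yaw) Ry(pitch) Rx(roll)).
In Python, from workcell import env, eyes gives the robot as it stands.
- The arm moves only by the tool send_rows, never from a script. Its argument "motion" is a list of rows, each a list of 7 numbers: the shift along the world's x, y, z normalised to -1 to 1, where 1 is 0.5 m, then the turn, a rotation vector about the world's x, y, z normalised to -1 to 1, where 1 is 60 degrees, then the opening, from -1 (shut) to 1 (fully open). A call has 1 to 20 rows; each row is the pose to reach, as a shift and turn from the pose commanded when the call began; what a row does not reach only later rows make up. A row lasts 1/8 s, in which the tool goes at most 62.5 mm and 10.7 degrees, less where a joint would pass 70% of its speed; a pose out of reach is approached as far as the arm can. A call with a number of a shift or a turn outside -1 to 1 is refused whole. A call with a gripper value outside its range is refused whole. The fingers move at their own pace and stop on an object; "squeeze" is the grip in N (left out, the last holds). Time passes only in rows, so rows that repeat a pose let the fingers close. It gives the time, the measured TCP pose, the force, the opening and the grip force at its end, in the units of the state.
- env.state(): the state, without advancing time (a new reading comes with each control period).
- eyes.grab_frame(name): name is "scene" or "top" or "wrist"; returns a dict with "pixels" (480x640x3 uint8, red, green, blue), "depth" (480x640 float32, mm along the optical axis (not along the pixel's ray), 0 where there is no reading), "fx", "fy", "cx", "cy" (pixels), "R" (3x3) and "t" (3): a world point X has camera coordinates R X + t; the wrist camera has in their place "T_tool_cam" (4x4, takes a point from camera to tool coordinates, whose origin is the TCP and whose axes are the flange's). Camera axes: x right, y down, z forward; pixel columns grow to the right and rows downward; lengths in mm; the calibration is good to about 2 mm. A picture is of the moment at which its call begins: read the wrist's pose just before it.
- env.job_done(): hands the job in; it is judged then, once.
The state is a dict: "time_s": time; "qpos": joint angles; "qvel": joint speeds; "effort": joint torques, N m; "ee_pos": TCP position; "ee_rot": TCP orientation; "force": force on the tool from outside, world axes, zero at the start; "torque": the same for the moment, N m; "gripper_width": finger opening in mm; "gripper_force": force on a finger pad.
Only numpy, scipy, OpenCV 4.12 (cv2) and the standard library are available. Lean on these libraries where they do the work, as an engineer would, in place of code of your own. Each camera call takes 0.05 s, during which the arm holds its last target. There are 200 camera calls.

## Working session

There is one attempt and no reset: what is moved stays moved. The work goes in short steps, Python scripts to look and compute and a tool call to move; the robot and the scene stay as the last step left them, time stands still between calls to the robot, and variables do not carry over. Pictures are saved under pics/ and viewed, at most 10 in all, crops included, and the job is handed in when it is done.

Besides the shell and the picture viewer there is one more tool, called after "Call:" by a JSON object that holds its "api" and its "payload", one argument or row to a line. send_rows: Moves the arm, as the interface text tells. Its arguments: {"type":"object","properties":{"motion":{"type":"array"},"squeeze":{"type":"number"}},"required":["motion"]}

```bash
mkdir -p pics; cat > h.py <<'E'
from workcell import env, eyes
import numpy as np, cv2
from scipy.spatial.transform import Rotation as Ro
def world(f,pix,s=None):
    p=np.atleast_2d(pix).astype(float); d=f["depth"][p[:,1].astype(int),p[:,0].astype(int)]
    c=np.c_[(p[:,0]-f["cx"])/f["fx"]*d,(p[:,1]-f["cy"])/f["fy"]*d,d]
    if "R" in f: return (c-f["t"])@f["R"]
    T=f["T_tool_cam"]; c=c@T[:3,:3].T+T[:3,3]
    return c@Ro.from_euler('xyz',s["ee_rot"],degrees=True).as_matrix().T+s["ee_pos"]
def save(f,n): cv2.imwrite(f"pics/{n}.png",f["pixels"][...,::-1])
def red(f):
    h=cv2.cvtColor(f["pixels"],cv2.COLOR_RGB2HSV)
    m=((h[...,0]<8)|(h[...,0]>172))&(h[...,1]>150)&(h[...,2]>60)
    v,u=np.nonzero(m&(f["depth"]>0)); return np.c_[u,v]
E
python3 - <<'E'
from h import *
print(env.state())
for n in("scene","top"):
    f=eyes.grab_frame(n); save(f,n+"1"); p=red(f); print(n,len(p))
    if len(p): print(p.min(0),p.max(0),np.median(p,0)); w=world(f,p); print(np.percentile(w,[2,50,98],axis=0).round())
E
```

```text
{'time_s': 0.0, 'qpos': array([-6.57190568e+01,  1.83519056e+01,  8.97081855e+01,  1.14749864e-05,
        7.20428994e+01, -1.14783345e+00]), 'qvel': array([-0.03536289, -0.04575672, -0.00516113, -0.00084872,  0.1416143 ,
       -0.01167119]), 'effort': array([ 9.82741149e-04, -4.12457657e+01, -2.31975478e+01,  7.29776337e-02,
        4.57257824e-02, -1.14781596e-04]), 'ee_pos': array([ 246.66979776, -518.83155895,  213.1055715 ]), 'ee_rot': array([-1.79897030e+02, -2.07402477e-03,  2.54287712e+01]), 'force': array([-1.02217213, -0.44213796, -0.44779956]), 'torque': array([-0.01045471, -0.04388139,  0.01072434]), 'gripper_force': 0.0, 'gripper_width': 90.98478741499676}
scene 2917
[0 0] [365 342] [47. 26.]
[[ 472. -863.   40.]
 [ 686. -761.  172.]
 [ 753.   88.  175.]]
top 1118
[230 166] [387 332] [354. 314.]
[[ 462. -148.   44.]
 [ 486.  -95.   55.]
 [ 746.  108.   60.]]
```

View pics/top1.png

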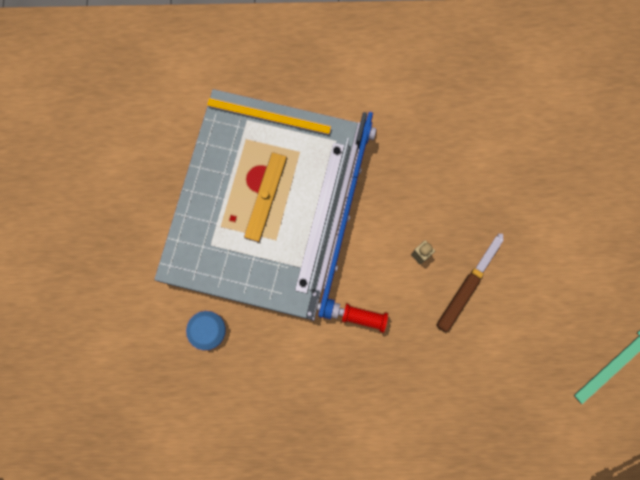

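View pics/scene1.png

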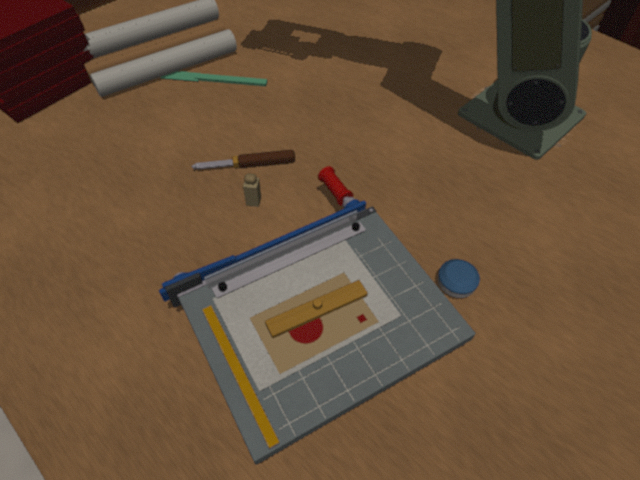

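The top view shows the grip at px (343–387, 306–332), pointing right and away from the arm. The jar is at (207,330), the seal at (423,253) and the knife at (470,285). All of them are clear of a straight-down approach. Next I measure the grip.

```bash
python3 - <<'E'
from h import *
f=eyes.grab_frame("top"); p=red(f); p=p[(p[:,0]>335)&(p[:,1]>290)]; w=world(f,p); w=w[(w[:,2]>38)]
print(len(w)); c=w.mean(0); xy=w[:,:2]-c[:2]; ev,V=np.linalg.eigh(np.cov(xy.T)); a=V[:,1]; a*=np.sign(a[1])
s=xy@a; print(c,a,np.degrees(np.arctan2(a[1],a[0])),s.min(),s.max(), "mid",c[:2]+a*(s.min()+s.max())/2, np.percentile(w[:,2],[50,90,99]))
# blade arm direction from blue pixels
h=cv2.cvtColor(f["pixels"],cv2.COLOR_RGB2HSV); v,u=np.nonzero((h[...,0]>100)&(h[...,0]<125)&(h[...,1]>140)); k=(u>300)&(f["depth"][v,u]>0)
b=world(f,np.c_[u,v][k]); b=b[b[:,2]>40]; x=b[:,:2]-b[:,:2].mean(0); e=np.linalg.eigh(np.cov(x.T))[1][:,1]; e*=np.sign(e[0]); print("arm",b.mean(0),e,np.degrees(np.arctan2(e[1],e[0])),(x@e).min(),(x@e).max())
print("seal",world(f,[[423,252]]),"knife",world(f,[[478,272],[445,325]]))
E
```

```text
735
[ 479.81332129 -113.99561207   52.59237846] [0.26477213 0.96431101] 74.64658692358826 -36.04153079645541 37.431163462002274 mid [ 479.99728929 -113.32559303] [52.9317461  57.10941295 60.06199223]
arm [643.21959647 -82.78530642  64.44972199] [ 0.96980984 -0.24386243] -14.114616709941961 -165.77218681130492 200.96421001368083
seal [[ 587.11922061 -214.0988854    68.72809068]] knife [[ 558.07968905 -317.10726217   20.58682966]
 [ 466.82661055 -253.39262903   22.20973964]]
```

Call:
{"api": "send_rows", "payload": {
  "motion": [
    [0.047,0.081,-0.011,0,0,0.084,1],
    [0.14,0.244,-0.03,0,0,0.251,1],
    [0.233,0.406,-0.054,0,0,0.419,1],
    [0.326,0.568,-0.076,0,0,0.586,1],
    [0.42,0.73,-0.097,0,0,0.753,1],
    [0.466,0.812,-0.108,0,0,0.837,1],
    [0.466,0.812,-0.108,0,0,0.837,1],
    [0.466,0.812,-0.108,0,0,0.837,1],
    [0.466,0.812,-0.108,0,0,0.837,1],
    [0.466,0.812,-0.108,0,0,0.837,1],
    [0.466,0.812,-0.108,0,0,0.837,1]
  ]
}}

```text
time_s: 1.52
ee_pos: [479.4, -114.4, 160.1]
ee_rot: [180.0, 0.0, 75.6]
force: [0.4, 0.5, -0.3]
gripper_width: 91.0
gripper_force: 0.0
```

```bash
python3 - <<'E'
from h import *
s=env.state(); print(s["time_s"],s["ee_pos"],s["ee_rot"],s["qpos"],s["force"])
f=eyes.grab_frame("wrist"); save(f,"w1"); p=red(f); w=world(f,p,s); k=(w[:,2]>38)&(w[:,2]<65)&(abs(w[:,0]-480)<60)&(abs(w[:,1]+113)<60); w=w[k]; p=p[k]
print(len(w),p.min(0),p.max(0)); c=w.mean(0); xy=w[:,:2]-c[:2]; a=np.linalg.eigh(np.cov(xy.T))[1][:,1]; a*=np.sign(a[1])
n=np.array([a[1],-a[0]]); t=xy@a; q=xy@n
print("ang",np.degrees(np.arctan2(a[1],a[0])),t.min(),t.max(),q.min(),q.max(),"mid",c[:2]+a*(t.min()+t.max())/2+n*(q.min()+q.max())/2,np.percentile(w[:,2],[50,95,99]))
E
```

```text
1.525 [ 479.35768718 -114.3748723   160.07395837] [1.79997995e+02 1.65733864e-02 7.55522899e+01] [-1.47457348e+01  1.34466828e+01  1.04894954e+02 -1.88188216e-02
  6.16562734e+01 -2.89090818e-01] [ 0.38876301  0.47392127 -0.27872408]
2844 [296 188] [335 277]
ang 74.98916680741458 -37.281512715734266 36.2832751543369 -17.360218171062662 16.565147908486516 mid [ 477.90438346 -110.1592015 ] [54.02942355 58.1365979  59.33290776]
```

View pics/w1.png

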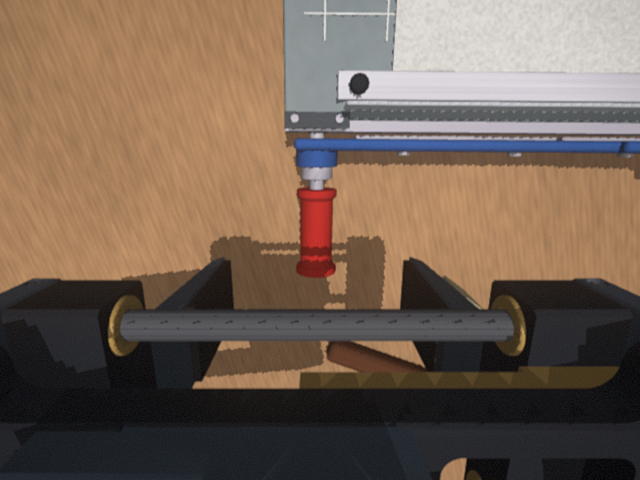

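The wrist view shows the grip at px (296–335, 188–277), square to the fingers and clear on both sides. I'll go down and close on it.

Call:
{"api": "send_rows", "payload": {
  "motion": [
    [-0.002,0.005,-0.06,0,0,0,1],
    [-0.002,0.005,-0.14,0,0,0,1],
    [-0.002,0.005,-0.21,0,0,0,1],
    [-0.002,0.005,-0.255,0,0,0,1],
    [-0.002,0.005,-0.274,0,0,0,1],
    [-0.002,0.005,-0.274,0,0,0,1],
    [-0.002,0.005,-0.274,0,0,0,-1],
    [-0.002,0.005,-0.274,0,0,0,-1],
    [-0.002,0.005,-0.274,0,0,0,-1],
    [-0.002,0.005,-0.274,0,0,0,-1],
    [-0.002,0.005,-0.274,0,0,0,-1],
    [-0.002,0.005,-0.274,0,0,0,-1],
    [-0.002,0.005,-0.274,0,0,0,-1],
    [-0.002,0.005,-0.274,0,0,0,-1]
  ],
  "squeeze": 40
}}

```text
time_s: 3.32
ee_pos: [479.7, -111.0, 23.1]
ee_rot: [179.9, -0.0, 75.6]
force: [2.1, -1.0, -1.5]
gripper_width: 27.3
gripper_force: 40.0
```

Call:
{"api": "send_rows", "payload": {
  "motion": [
    [-0.001,-0.005,0,0,0,0,-1],
    [-0.002,-0.01,0,0,0,0,-1],
    [-0.004,-0.015,0,0,0,0,-1],
    [-0.005,-0.02,0,0,0,0,-1],
    [-0.007,-0.025,0,0,0,0,-1],
    [-0.007,-0.027,0,0,0,0,-1],
    [-0.007,-0.027,0,0,0,0,-1],
    [-0.007,-0.027,0,0,0,0,-1]
  ]
}}

```text
time_s: 4.32
ee_pos: [476.6, -122.5, 23.0]
ee_rot: [179.9, -0.2, 75.5]
force: [4.9, 9.3, -2.0]
gripper_width: 27.3
gripper_force: 40.0
```

```bash
python3 - <<'E'
from h import *
s=env.state(); print(s["ee_pos"],s["force"],s["qpos"])
f=eyes.grab_frame("wrist"); save(f,"w2")
E
```

```text
[ 476.57041647 -122.45116559   23.02703879] [ 4.90942993  9.29814063 -1.96294249] [-15.89135791  22.9602085  114.99034235   0.31146527  41.97346868
  -1.65005337]
```

View pics/w2.png

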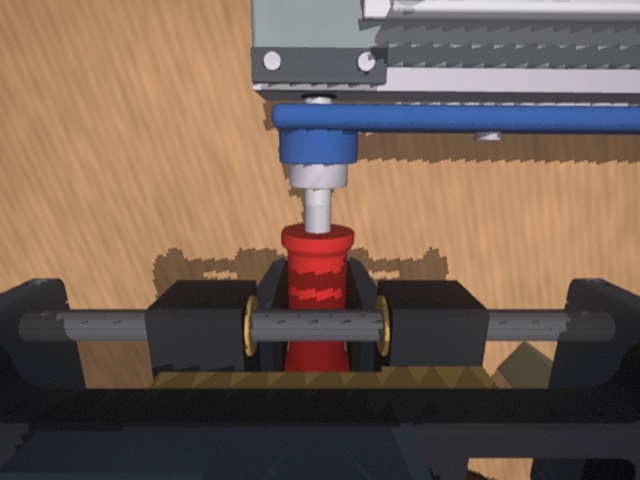

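Call:
{"api": "send_rows", "payload": {
  "motion": [
    [-0.001,-0.003,0,0,0,0,-1],
    [-0.001,-0.005,0,0,0,0,-1],
    [-0.001,-0.005,0,0,0,0,-1],
    [-0.001,-0.005,0,0,0,0,-1],
    [-0.001,-0.005,0.01,0,0,0,-1],
    [-0.002,-0.005,0.028,0,0,0,-1],
    [-0.001,-0.005,0.056,0,0,0,-1],
    [0.001,-0.005,0.084,0,0,0,-1],
    [0.004,-0.006,0.112,0,0,0,-1],
    [0.004,-0.006,0.112,0,0,0,-1],
    [0.004,-0.006,0.112,0,0,0,-1]
  ]
}}

```text
time_s: 5.75
ee_pos: [478.6, -124.9, 78.8]
ee_rot: [179.9, -0.3, 75.5]
force: [6.3, 9.7, -4.2]
gripper_width: 27.3
gripper_force: 40.0
```

```bash
python3 - <<'E'
from h import *
s=env.state(); print(s["ee_pos"],s["ee_rot"],s["force"],s["torque"],s["qpos"])
f=eyes.grab_frame("wrist"); save(f,"w3")
E
```

```text
[ 478.58449564 -124.85052892   78.84002859] [179.9179753   -0.2933683   75.51629541] [ 6.33270759  9.70009371 -4.20521533] [ 1.48810449 -1.10685208 -0.1514294 ] [-16.15414383  18.70643231 111.1037311    0.38526499  50.11703492
  -1.91708218]
```

View pics/w3.png

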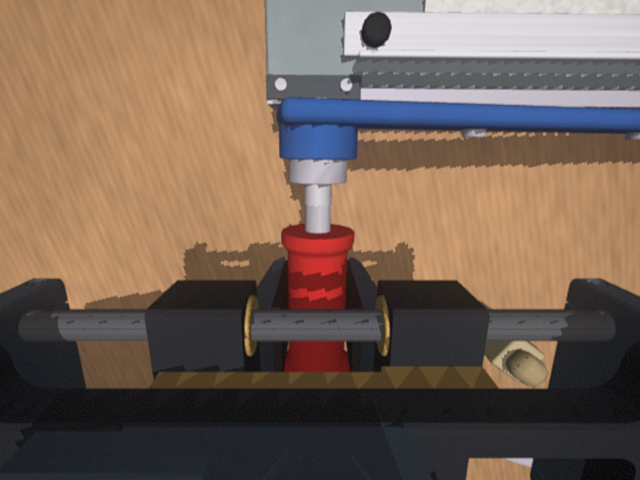

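The arm has risen with the grip and the bolt is out. I'll carry on along the arc to 40°.

Call:
{"api": "send_rows", "payload": {
  "motion": [
    [0.004,-0.001,0.027,0,0,0,-1],
    [0.009,-0.003,0.055,0,0,0,-1],
    [0.016,-0.004,0.082,0,0,0,-1],
    [0.024,-0.006,0.108,0,0,0,-1],
    [0.032,-0.009,0.135,0,0,0,-1],
    [0.042,-0.011,0.161,0,0,0,-1],
    [0.053,-0.014,0.186,0,0,0,-1],
    [0.065,-0.017,0.211,0,0,0,-1],
    [0.078,-0.02,0.236,0,0,0,-1],
    [0.092,-0.024,0.26,0,0,0,-1],
    [0.108,-0.028,0.283,0,0,0,-1],
    [0.124,-0.032,0.305,0,0,0,-1],
    [0.124,-0.032,0.305,0,0,0,-1],
    [0.124,-0.032,0.305,0,0,0,-1],
    [0.124,-0.032,0.305,0,0,0,-1],
    [0.124,-0.032,0.305,0,0,0,-1]
  ]
}}

```text
time_s: 7.8
ee_pos: [539.3, -139.5, 230.0]
ee_rot: [-179.8, -0.4, 75.6]
force: [4.0, 9.5, -4.0]
gripper_width: 27.1
gripper_force: 40.0
```

```bash
python3 - <<'E'
from h import *
s=env.state(); print(s["time_s"],s["ee_pos"],s["ee_rot"],s["force"],s["torque"],abs(s["qvel"]).max())
z=s["ee_pos"][2]+19-55
from scipy.optimize import brentq
print("angle from z",np.degrees(brentq(lambda t:320*np.sin(t)-13*np.cos(t)-z,0,1.2)))
f=eyes.grab_frame("scene"); save(f,"s4"); f=eyes.grab_frame("wrist"); save(f,"w4")
E
```

```text
7.8 [ 539.3164621  -139.47258393  229.97509381] [-179.81011162   -0.42758235   75.64065795] [ 4.0138206   9.51078113 -4.00697047] [ 1.4366979  -0.677859   -0.14822156] 0.10128499665084237
angle from z 39.60361728640067
```

View pics/s4.png

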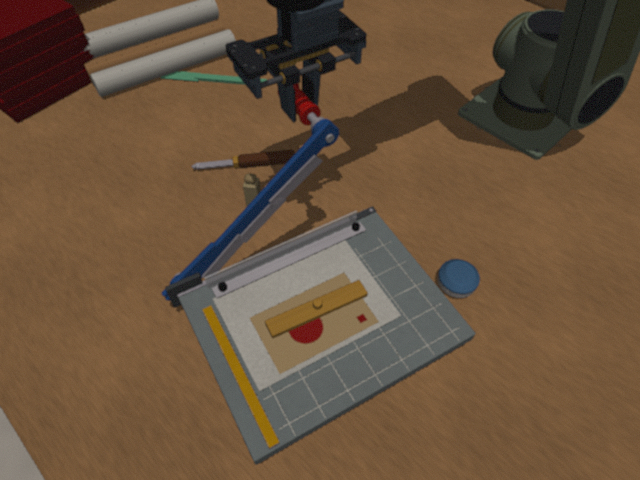

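View pics/w4.png

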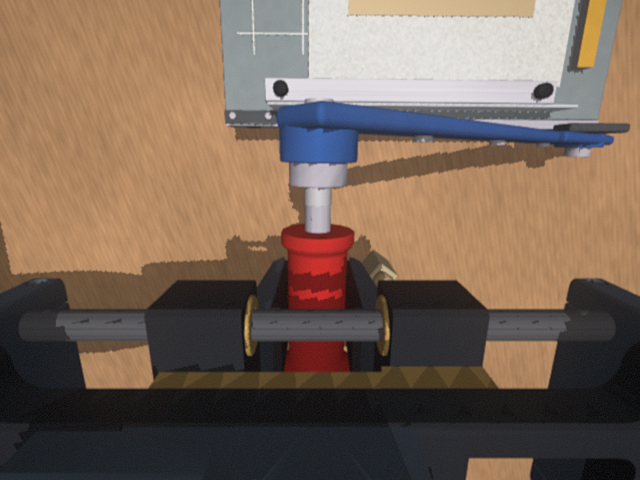

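The scene view shows the arm raised to about 39.6°, with its front end at px (325,132) and the red grip in the fingers. The paperweight, jar, seal and knife are where they were, and the robot is at rest, so I'm handing in.

```bash
python3 -c "
from workcell import env
print(env.job_done())"
```

```text
the job is handed in; nothing more can be done
None
```

I drew the bolt clear, then raised the arm by the red grip to about 39.6°; it is still gripped and held steady there, nothing else on the bench looks moved, and the job is handed in (7.8 s of the 38 s).

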